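Quarter-turn the spray dish before the airbrush

ROBOT

A 6-joint arm with a two-finger parallel gripper is mounted at the origin on the work surface. World frame = base frame: x ahead of the robot, y to its left, z up, the work surface at z = 0. Lengths are in mm, angles in rad, forces in N, time in s.
With the tool pointing down it reaches from about 275 to 875 mm from the base axis. Payload 12.5 kg.
Tool frame: the origin (TCP) lies on the centre line of the jaws, within the pads' length; the fingertips stand 14 mm ahead of it and the grasp point (between the pads) lies 5 mm behind it; z points along the fingers, y is the line along which they close (so a half turn about z gives the same grasp; the last joint's range is limited). The gripper opens to 85 mm and grips with 20 to 120 N. Pads are 22 mm wide; open, the fingers measure 114 mm over their backs; the gripper's body (76 mm by 85 mm) begins 54 mm behind the grasp point. The pads swing forward as they close: fully open they stand 13 mm farther back than shut.
Start: joints at [1.112, 0.351, 1.652, -0, 1.139, -0.085], TCP at [200.804, 512.018, 245.29] pointing down, gripper open.
Joint ranges: [-2.75, 2.75], [-0.79, 2.1], [0.01, 2.65], [-1.57, 4.71], [0.07, 3.14], [-2.87, 2.87]. Speed limits (rad/s): [2.22, 2.22, 2.79, 3.14, 3.14, 3.14].

INTERFACE

Orientations are given as a unit quaternion [w, x, y, z].
In Python, from station import observe, get_image, camera_model, sign_off, search_frame, silhouettes gives the robot as it stands.
- The arm moves only by the shell command python3 -m creep 'ROWS' [OPENING]. ROWS is text: rows parted by semicolons, each of 4 numbers parted by spaces: the shift along the tool's x, y, z in mm, then the turn about the tool's z in degrees. In form: tx ty tz turn; .... A call has 1 to 10 rows; each row is the pose to reach, as a shift and turn from the pose commanded when the call began, along the tool's axes at that moment; what a row does not reach only later rows make up. A row lasts 1/12 s, in which the tool goes at most 41.7 mm and 7.16 degrees, less where a joint would pass 70% of its speed; a pose out of reach is approached as far as the arm can. A call with a gripper value outside its range is refused whole. OPENING is the closure, from -1 (fully open) to 1 (shut), so that 0 is half open, set as the call begins (- or left out, the last holds). The fingers move at their own pace and stop on an object; the grip force is fixed at half the most. Time passes only in rows, so rows that repeat a pose let the fingers close. It gives the time, the measured TCP pose, the force, the opening and the grip force at its end, in the units of the state.
- observe(): the state, without advancing time (a new reading comes with each control period).
- get_image(name): name is "scene" or "top" or "wrist"; returns the picture (420x560x3 uint8, red, green, blue); there is no depth.
- camera_model(name): a dict with "fx", "fy", "cx", "cy" (pixels), "extrinsics" (4x4, takes a point from camera to world coordinates). Camera axes: x right, y down, z forward; pixel columns grow to the right and rows downward; lengths in mm; the calibration is good to about 2 mm. A picture is of the moment at which its call begins: read the wrist's pose just before it. camera_model takes no time and is no camera call; for the wrist camera it gives the pose at the moment of the call.
- sign_off(): hands the job in; it is judged then, once.
Trained networks look in the newest picture that a camera, given by its name, has taken for a name from the list of things; names that differ only in an ending like _2 or _b are one class to them, and where a whole thing is asked for, a point or a joint stands for the part that bears it (a point fixed in the world has none). Each returns a list of dicts, best first, with "confidence" (0 to 1); they miss things now and then, are a little off and sometimes report something else, mostly with a low value. They report only what shows in the picture. A call takes as long as a camera call.
- search_frame(camera, label): "rect" ([left, top, width, height] in pixels, round what is visible of it).
- silhouettes(camera, label): "pixels" (420x560 bool, what is visible of it) and "rect" ([left, top, width, height] in pixels, round what is visible of it).
The state is a dict: "t": time; "q": joint angles; "qd": joint speeds; "tau": joint torques, N m; "ee_pos": TCP position; "tool_rot": TCP orientation; "wrist_force": force on the tool from outside, world axes, zero at the start; "wrist_torque": the same for the moment, N m; "finger_gap": finger opening in mm; "grasp_force": force on a finger pad.
Only numpy, scipy, OpenCV 4.12 (cv2) and the standard library are available. Lean on these libraries where they do the work, as an engineer would, in place of code of your own. Each camera call takes 0.05 s, during which the arm holds its last target. There are 200 camera calls.

TASK

Lift the spray dish out of the drying rack by its black grip, level, with the loose half-painted ball staying in the middle of the hollow, and, without turning it yet, lower its spindle through the brass guide eye of the airbrush stand. Only then turn the dish in the eye, about a quarter turn, until the red index on its rim points straight at the airbrush nozzle. Finish still holding the dish by the grip, level and steady above the eye with the middle of the ball at the height of the nozzle, so that the bare side can be sprayed; do not touch the ball or the airbrush and leave the other things on the table where they are.

Things in the scene. Friction and masses are not known exactly. Their poses are not given: they have to be found in the camera images.
- dish: Round pale aluminium spray dish, 88 mm across, 12 mm deep, 90 to 145 g, loose, in one of the rack's holes. Origin: lowest point of its hollow, on its axis; z is the axis, up; x points to the red index; y runs along the arched carrying handle (flat legs at y = +-42 mm, bar 74 to 78 mm up). The hollow slopes 8 deg out to 14 mm, 19 deg beyond. Below it a 24 mm hub, underside 16 mm below the origin.
- dish_grip (a point): Centre of the black plastic grip in the middle of the dish's handle: a block 14 mm thick along the dish's x (take it between the fingers that way), 44 mm long along y, 20 mm high, on the dish's axis 72 mm above the dish's origin. 30 mm of free space between its underside and the ball. Axes as for the dish.
- dish_index (a point): Outer face of the red index tab on the rim of the dish, on the dish's +x side, 46 mm from its axis and 10 mm above the dish's origin.
- spindle_tip (a point): Lower end of the dish's steel spindle, on the axis, 70 mm below the dish's origin. The spindle is 8 mm in diameter, runs straight down from the hub and tapers over its last 7 mm.
- ball: Smooth resin ball, 32 mm in diameter, 18 to 31 g, one half violet, the other bare grey (towards the index at the start); lies loose in the hollow and rolls freely. Origin: its centre, 16 mm above the dish's origin when it lies in the middle. Its axes turn as it rolls.
- rack: Drying rack: fixed beech block 310 mm along its x, 85 mm wide, 60 mm high, with three through holes of 11 mm diameter at x = -105, 0 and +105 mm. Origin: centre of its underside on the table. The dish and two miniatures stand in the holes with their undersides on its top.
- stand: Airbrush stand, fixed: 120 by 230 by 10 mm dark steel base plate, 12 mm post 175 mm high at x = 34, y = -155 mm, an arm from the post to the brass guide eye, and the clamp that carries the airbrush. Origin: on the table straight below the guide eye; z up; the airbrush lies on its -y side.
- eye (a point): Centre of the upper mouth of the brass guide eye, 86 mm above the table: a fixed upright ring, 13 mm hole, 28 mm outside, 10 mm thick, open below down to the base plate (its top is 10 mm above the table). Axes as for the stand.
- airbrush: Airbrush, fixed level in the stand's clamp, 138 mm above the table, along the stand's y: it reaches from 65 mm (nozzle) to 222 mm (tail) from the eye's axis, on the stand's -y side, nozzle looking at that axis. Body 13 mm thick; colour cup (26 mm across) on top, 104 mm from the eye's axis, reaching 32 mm above the airbrush's axis. Origin: on the eye's axis at nozzle height (in the air).
- nozzle (a point): Tip of the airbrush nozzle, 138 mm above the table (52 mm above the eye's mouth), 65 mm from the eye's axis on the stand's -y side. Axes as for the stand.
- mini_staff: Bystander, loose: grey robed miniature with staff on a cork handle (26 mm across), standing in the rack; 79 mm tall above the rack's top. Origin: centre of the cork's underside.
- mini_shield: Bystander, loose: red miniature with brass shield on a cork handle (26 mm across), standing in the rack; 73 mm tall above the rack's top. Origin: centre of the cork's underside.
- pot_violet: Bystander, loose: violet paint pot with white cap, 31 mm across, 48 mm high. Origin: centre of its underside.
- pot_bone: Bystander, loose: bone-coloured paint pot with white cap, 31 mm across, 48 mm high. Origin: centre of its underside.
- dropper: Bystander, loose: white dropper bottle with a teal band, 25 mm across, 77 mm high. Origin: centre of its underside.
- clippers: Bystander, loose: sprue clippers with red handles lying flat, about 150 mm long, 14 mm high, along their y. Origin: below the handles, on the table.

How it is judged (in metres and radians):
On the way, in this order (a step that is already met when the one before it is completed fails the run):
1. the dish is lifted clear of the rack, the ball in its middle (height (world z) of spindle_tip above 0.065 m and contact force between dish and rack below 0.1 N and horizontal distance between ball and dish below 0.012 m), for 0.1 s.
2. the spindle is through the guide eye (tip more than 12 mm below its mouth), the dish not yet turned (index still more than 40 degrees off the nozzle) (z of spindle_tip in the frame of eye below -0.012 m and horizontal distance between spindle_tip and eye below 0.006 m and angle between the x axis of dish and the y axis of stand, either way round above 0.7 rad), for 0.1 s.
3. the dish is turned in the eye, its index to the nozzle (z of spindle_tip in the frame of eye below -0.012 m and horizontal distance between spindle_tip and eye below 0.006 m and angle between the x axis of dish and the y axis of stand, either way round below 0.15 rad and y of dish_index in the frame of eye below -0.03 m), for 0.2 s.
At the end, for the whole second after the job is handed in: Fingers hold the dish: spindle through the eye (tip over 12 mm below the mouth, within 6 mm of its axis), index at the nozzle within 0.15 rad, dish level within 0.08 rad and still, ball within 8 mm of its axis and within 10 mm of nozzle height, so the hub hangs clear of the eye (all of step 3 and angle between dish's own z axis and vertical below 0.08 rad and horizontal distance between ball and dish below 0.008 m and z of ball in the frame of nozzle between -0.01 and 0.01 m and linear speed of each of ball, dish below 0.03 m/s and contact force between the fingers and dish above 2 N); the arm keeps its last pose, push and grip.
It fails at once if the ball rolls more than 20 mm from the middle of the dish (distance between ball and dish above 0.03 m).
It fails at once if the dish is tipped by more than 0.25 rad (angle between dish's own z axis and vertical above 0.25 rad).
It fails at once if the robot touches the ball, or anything touches the airbrush (contact force between any of the fingers, the arm and ball above 0.1 N or contact force between anything else and airbrush above 0.5 N).
It fails at once if the dish is forced against the stand with more than 20 N (contact force between dish and stand above 20 N).
It fails at once if a miniature, pot, bottle or the clippers is moved by more than 20 mm (distance of any of mini_staff, mini_shield, pot_violet, pot_bone, dropper, clippers from where it was at the start of the episode above 0.02 m).
It also fails if it takes over 64 s, if anything falls off the work surface, if the arm or the gripper's body presses on something with over 40 N, if the wrist force passes 120 N, or if a joint passes its speed limit or range.

## Working session

There is one attempt and no reset: what is moved stays moved. The work goes in short steps, Python scripts to look and compute and a shell command to move; the robot and the scene stay as the last step left them, time stands still between calls to the robot, and variables do not carry over. Pictures are saved under pics/ and viewed, at most 13 in all, crops included, and the job is handed in when it is done.

```bash
mkdir -p pics; ls
cat > h.py <<'E'
import numpy as np,cv2
from station import *
def snap(c,f):
    im=get_image(c); cv2.imwrite('pics/'+f,cv2.cvtColor(im,cv2.COLOR_RGB2BGR)); return im
def proj(cm,p):
    T=np.linalg.inv(np.array(cm['extrinsics']));q=T[:3,:3]@np.array(p,float)+T[:3,3]
    return np.array([cm['fx']*q[0]/q[2]+cm['cx'],cm['fy']*q[1]/q[2]+cm['cy']])
def ray(cm,u,v,z):
    E=np.array(cm['extrinsics']);d=E[:3,:3]@np.array([(u-cm['cx'])/cm['fx'],(v-cm['cy'])/cm['fy'],1]);o=E[:3,3]
    return o+d*(z-o[2])/d[2]
def R(q):
    from scipy.spatial.transform import Rotation as Ro
    return Ro.from_quat([q[1],q[2],q[3],q[0]]).as_matrix()
E
python3 - <<'E'
from h import *
a=snap('top','top0.png');b=snap('scene','sc0.png')
cv2.imwrite('pics/both0.png',0*a) 
for c in('top','scene'):
    cm=camera_model(c);print(c,cm['fx'],cm['cx'],cm['cy'],np.round(cm['extrinsics'],3).tolist())
    for l in('dish','dish_grip','dish_index','ball','eye','nozzle','airbrush','rack','mini_staff','mini_shield'):
        print(l,[(np.round(r['rect'],1).tolist(),round(r['confidence'],2)) for r in search_frame(c,l)[:2]])
s=observe();print(s['t'],s['ee_pos'],R(s['tool_rot']).round(3).tolist(),s['finger_gap'])
E
```

```text
pics
top 389.78984191366897 286.1488798228574 212.83840205722566 [[0.008, -0.999, 0.043, 503.31], [-1.0, -0.008, -0.001, -6.284], [0.001, -0.043, -0.999, 874.28], [0.0, 0.0, 0.0, 1.0]]
dish [([381.0, 194.0, 59.3, 49.9], 0.72)]
dish_grip [([382.0, 197.4, 61.0, 49.9], 0.74)]
dish_index [([381.3, 201.6, 58.6, 44.5], 0.77)]
ball []
eye [([177.6, 273.3, 67.7, 25.3], 0.74), ([171.0, 182.2, 108.5, 59.9], 0.58)]
nozzle [([205.3, 204.9, 82.4, 11.8], 0.57)]
airbrush [([205.7, 202.6, 78.5, 16.5], 0.58)]
rack [([368.0, 147.8, 63.1, 150.4], 0.96), ([383.9, 195.8, 56.1, 47.9], 0.15)]
mini_staff [([400.9, 163.0, 17.5, 16.7], 0.46)]
mini_shield [([386.7, 267.8, 17.9, 13.7], 0.65)]
scene 455.9762130738376 278.5256476343413 212.91247883256474 [[0.892, 0.355, -0.28, 782.179], [0.452, -0.689, 0.566, -497.119], [0.008, -0.631, -0.775, 795.281], [0.0, 0.0, 0.0, 1.0]]
dish [([178.3, 281.5, 51.6, 62.8], 0.89)]
dish_grip [([176.6, 279.6, 56.7, 63.8], 0.61), ([379.3, 206.4, 14.5, 22.7], 0.25)]
dish_index [([177.4, 281.8, 55.9, 66.0], 0.92), ([338.6, 298.5, 21.0, 27.1], 0.47)]
ball [([196.8, 306.7, 19.0, 21.5], 0.74)]
eye [([258.7, 151.2, 92.8, 99.7], 0.61)]
nozzle [([272.5, 151.4, 42.3, 53.9], 0.72), ([258.6, 152.3, 92.9, 97.8], 0.42)]
airbrush [([275.0, 150.7, 39.0, 58.1], 0.96)]
rack [([126.5, 267.7, 169.4, 142.2], 0.82)]
mini_staff []
mini_shield [([153.4, 275.9, 15.5, 27.2], 0.52)]
1.1 [200.78598653 512.02964075 245.28349836] [[-0.931, 0.365, 0.0], [0.365, 0.931, -0.0], [-0.0, -0.0, -1.0]] 85.19986114463805
```

View pics/top0.png

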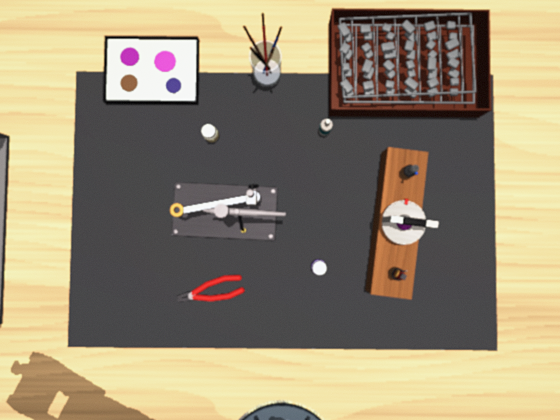

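View pics/sc0.png

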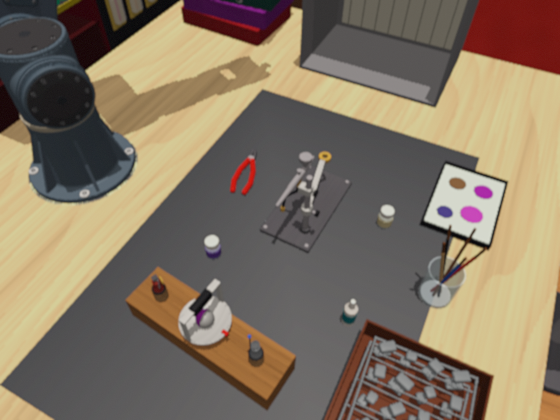

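The top view has +x up and +y to the left. The dish is at about (403,221) with its red index at (406,201), pointing roughly +x. The brass eye is at (177,210), and the airbrush runs right of it (-y) out to (285,214). The scene view agrees. Next I'll measure these properly.

Run:
```python
from h import *
from scipy.optimize import least_squares
obs={}
for c in('top','scene'):
    im=get_image(c);cm=camera_model(c);hsv=cv2.cvtColor(im,cv2.COLOR_RGB2HSV).astype(int);H,S,V=[hsv[...,i] for i in range(3)]
    o={}
    def blob(m,box,name):
        M=np.zeros(m.shape,np.uint8);x,y,w,h=box;M[y:y+h,x:x+w]=m[y:y+h,x:x+w]
        n,l,st,ce=cv2.connectedComponentsWithStats(M)
        if n>1:
            i=1+np.argmax(st[1:,4]);o[name]=ce[i];print(c,name,ce[i].round(1),st[i].tolist())
    eb=(165,195,25,30) if c=='top' else (314,146,20,20)
    blob((H>15)&(H<35)&(S>120)&(V>90),eb,'eye')
    db=(378,192,66,56) if c=='top' else (172,275,70,75)
    blob(((H<6)|(H>174))&(S>150)&(V>90),db,'index')
    blob((V<50),(395,205,30,30) if c=='top' else (185,282,32,32),'grip')
    blob((S<60)&(V>120),db,'dishwhite')
    for l in('airbrush','rack','stand','dish','mini_staff','mini_shield'):
        r=silhouettes(c,l)
        if r:
            p=np.argwhere(r[0]['pixels'])[:,::-1].astype(np.float32)
            print(c,l,round(r[0]['confidence'],2),np.array(r[0]['rect']).round(),[np.round(t,1) for t in cv2.minAreaRect(p)],p.mean(0).round(1))
    obs[c]=(cm,o)
def tri(n,zs):
    f=lambda p:np.r_[tuple(proj(obs[c][0],p)-obs[c][1][n] for c in obs)]
    s=least_squares(f,[500,0,100]);print('TRI',n,s.x.round(1),'res',s.fun.round(2))
    for c in obs: print('   at z',zs,c,ray(obs[c][0],*obs[c][1][n],zs)[:2].round(1))
for n,z in(('eye',86),('index',86),('grip',158)):
    if all(n in obs[c][1] for c in obs): tri(n,z)
```

```text
top eye [176.2 209.7] [170, 203, 13, 14, 133]
top index [406.  200.7] [405, 199, 4, 5, 14]
top grip [413.8 221.7] [404, 218, 21, 9, 128]
top dishwhite [402.7 222.3] [382, 200, 44, 45, 1235]
top airbrush 0.86 [201. 201.  87.  16.] [array([244. , 209.5]), array([13., 82.]), np.float64(90.0)] [240.8 211. ]
top rack 0.71 [369. 149.  58. 151.] [array([396.5, 222.1]), array([ 47.3, 148.4]), np.float64(6.6)] [394.6 222.9]
top stand 0.6 [169. 181. 108.  61.] [array([223.8, 210.4]), array([105.7,  55.1]), np.float64(2.0)] [223.2 210.7]
top dish 0.8 [382. 194.  57.  48.] [array([406.4, 223.8]), array([51.7, 42.6]), np.float64(38.7)] [405.6 221.5]
top mini_staff 0.72 [397. 163.  20.  16.] [array([409.2, 170.5]), array([12.3, 19. ]), np.float64(71.6)] [408.7 170.5]
top mini_shield 0.6 [385. 200.  52.  45.] [array([406.6, 223.8]), array([49.2, 42.3]), np.float64(40.4)] [406.1 221.8]
scene eye [324.9 156. ] [319, 152, 12, 10, 94]
scene index [225.1 333.1] [222, 331, 6, 6, 21]
scene grip [200.8 301.3] [190, 290, 22, 24, 222]
scene dishwhite [206.3 321.7] [179, 296, 53, 49, 1581]
scene airbrush 0.8 
[... 360 characters left out ...]
  51.  66.] [array([208.2, 317.1]), array([50.3, 61.9]), np.float64(49.6)] [205.6 316.2]
scene mini_staff 0.89 [249. 334.  13.  32.] [array([255.5, 350. ]), array([32., 15.]), np.float64(90.0)] [255.2 352.8]
scene mini_shield 0.58 [153. 276.  17.  29.] [array([157.9, 287.8]), array([28.2, 15.2]), np.float64(63.4)] [158.8 288.6]
TRI eye [542.4 216.3  83.7] res [-0.07 -0.13 -0.16  0.02]
   at z 86 top [542.1 215.5]
   at z 86 scene [543.5 214.2]
TRI index [ 563.9 -249.1   88.9] res [-0.02 -0.03 -0.03 -0.  ]
   at z 86 top [ 564.1 -250. ]
   at z 86 scene [ 563. -248.]
TRI grip [ 521.1 -243.4  151.7] res [-0.34 -0.58 -0.57 -0.03]
   at z 158 top [ 519.9 -241.9]
   at z 158 scene [ 524.5 -245.5]
```

```bash
python3 -m creep '-100 -40 0 18;-200 -75 10 36;-300 -110 20 50;-400 -145 30 70;-424 -152 35 74.6;-424 -152 35 74.6;-424 -152 35 74.6;-424 -152 35 74.6;-424 -152 35 74.6;-424 -152 35 74.6' -1
python3 - <<'E'
from h import *
s=observe();cm=camera_model('wrist');print(s['ee_pos'],R(s['tool_rot']).round(3).tolist(),s['q'])
T=np.eye(4);T[:3,:3]=R(s['tool_rot']);T[:3,3]=s['ee_pos'];print((np.linalg.inv(T)@np.array(cm['extrinsics'])).round(3),cm['fx'],cm['cx'],cm['cy'])
E
```

```text
t: 2.63
ee_pos: [514.8, 237.0, 213.5]
tool_rot: [0.0, 0.728, 0.686, 0.0]
wrist_force: [0.3, 0.7, 0.5]
finger_gap: 85.7
grasp_force: 0.0
[514.76030373 236.95420968 213.49421856] [[0.059, 0.998, 0.0], [0.998, -0.059, 0.0], [0.0, 0.0, -1.0]] [3.49232197e-01 4.14914225e-01 1.64128000e+00 5.31066867e-05
 1.08503704e+00 4.08558371e-01]
[[ 0.00000e+00 -9.59000e-01 -2.83000e-01  7.24340e+01]
 [ 1.00000e+00 -0.00000e+00  1.00000e-03 -1.71700e+00]
 [-1.00000e-03 -2.83000e-01  9.59000e-01 -1.28814e+02]
 [ 0.00000e+00  0.00000e+00  0.00000e+00  1.00000e+00]] 296.71116689036137 281.00731555296335 209.3231953099803
```

```bash
python3 -m creep '0 0 -40 0;0 0 -60 0;0 0 -60 0;0 0 -60 0;0 0 -60 0;0 0 -60 0'
python3 - <<'E'
from h import *
s=observe();cm=camera_model('wrist');im=snap('wrist','w1.png');print(s['t'],s['ee_pos'],R(s['tool_rot']).round(3).tolist(),s['qd'].round(3))
H,S,V=cv2.split(cv2.cvtColor(im,cv2.COLOR_RGB2HSV))
m=((H>15)&(H<35)&(S>120)&(V>90)).astype(np.uint8)
n,l,st,ce=cv2.connectedComponentsWithStats(m)
for i in range(1,n):
    if st[i,4]>60:
        p=cv2.findContours((l==i).astype(np.uint8),cv2.RETR_EXTERNAL,cv2.CHAIN_APPROX_NONE)[0][0]
        e=cv2.fitEllipse(p); print(st[i].tolist(),ce[i].round(1),e,ray(cm,*e[0],86)[:2])
print(proj(cm,[542.5,215,86]))
E
```

```text
t: 3.13
ee_pos: [512.8, 238.7, 272.4]
tool_rot: [-0.0, 0.725, 0.688, -0.001]
wrist_force: [-0.6, -0.5, 0.1]
finger_gap: 85.3
grasp_force: 0.0
3.1333 [512.77761277 238.71200575 272.44231521] [[0.052, 0.999, -0.002], [0.999, -0.052, -0.001], [-0.001, -0.002, -1.0]] [ 0.001  0.002 -0.003  0.     0.002  0.002]
[0, 171, 104, 130, 9115] [ 46.6 237.5] ((47.96149444580078, 237.01405334472656), (99.86652374267578, 122.72563934326172), 33.67182159423828) [243.00536759 199.11450062]
[296, 196, 25, 25, 394] [307.8 208.3] ((307.8717041015625, 208.31861877441406), (23.132734298706055, 24.41801643371582), 80.5670394897461) [539.78144304 217.67350622]
[310.38741244 210.50574733]
```

View pics/w1.png

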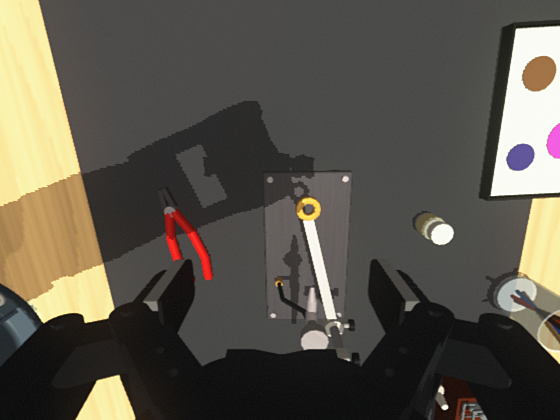

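The wrist view shows the brass ring at (308,208) and the base-plate screws at (270,178), (346,179) and (272,316), so the stand's y is at about 87° to 88°. All three cameras put the eye at about (541,216). Next is the dish.

```bash
python3 -m creep '-40 3 -10 1;-80 6 -20 3;-120 8 -30 3;-160 10 -30 3;-200 12 -30 3;-240 14 -30 3;-280 16 -30 3;-320 18 -30 3;-360 20 -30 3;-400 22 -30 3'>/dev/null;  python3 -m creep '-30 2 0 0;-55 3 0 0;-63 4 0 0;-63 4 0 0;-63 4 0 0;-63 4 0 0;-63 4 0 0;-63 4 0 0;-63 4 0 0'
cat > w.py <<'E'
from h import *
import sys
s=observe();cm=camera_model('wrist');im=snap('wrist',sys.argv[1]);print(s['t'],s['ee_pos'],R(s['tool_rot']).round(3).tolist(),s['qd'].round(3))
H,S,V=cv2.split(cv2.cvtColor(im,cv2.COLOR_RGB2HSV))
m=(((H<6)|(H>174))&(S>150)&(V>90)).astype(np.uint8);m[300:]=0
n,l,st,ce=cv2.connectedComponentsWithStats(m)
for i in range(1,n):
    if st[i,4]>8: print('red',st[i].tolist(),ce[i].round(1),ray(cm,*ce[i],86)[:2].round(1))
for l in('dish','dish_grip','ball'):
    for r in silhouettes('wrist',l)[:1]:
        p=np.argwhere(r['pixels'])[:,::-1].astype(np.float32);print(l,r['confidence'],np.round(r['rect']),p.mean(0))
E
python3 w.py w2.png
```

```text
t: 4.77
ee_pos: [511.7, -224.3, 303.6]
tool_rot: [0.0, 0.743, 0.669, 0.0]
wrist_force: [-0.2, 0.3, 0.6]
finger_gap: 85.3
grasp_force: 0.0
4.7667 [ 511.67058313 -224.30364389  303.62831403] [[0.104, 0.995, 0.0], [0.995, -0.104, -0.0], [-0.0, 0.0, -1.0]] [-0.005  0.001 -0.004 -0.     0.001 -0.002]
red [320, 197, 10, 7, 53] [324.8 200.2] [ 561.  -247.9]
dish 0.73 [254. 163.  72.  94.] [290.4283  202.10176]
dish_grip 0.73 [252. 162.  76.  91.] [290.48032 201.52455]
ball 0.45 [277. 188.  28.  25.] [285.99524 199.22858]
```

View pics/w2.png

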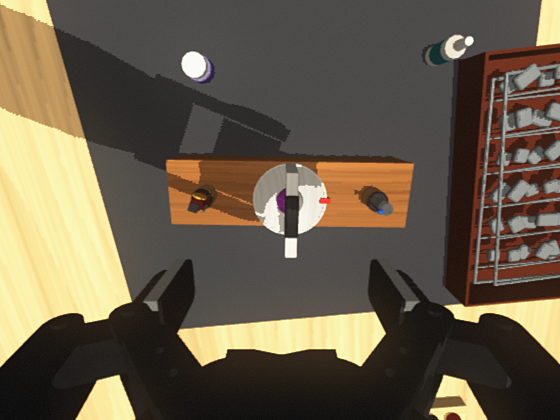

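The wrist view shows the dish rim centred near (290,200) with the index at (325,200). The handle is vertical at column ~291, so the tool's yaw already matches the dish.

Run:
```python
from h import *
s=observe();cm=camera_model('wrist');im=cv2.imread('pics/w2.png');g=cv2.cvtColor(im,cv2.COLOR_BGR2GRAY)
for v in(170,176,240,250,255): print(v,g[v,278:306].tolist())
hsv=cv2.cvtColor(im,cv2.COLOR_BGR2HSV);m=((hsv[...,1]<60)&(hsv[...,2]>110)).astype(np.uint8);m[:155]=0;m[262:]=0;m[:,:240]=0;m[:,335:]=0
# fit predicted rim by hand: edges along row 200 and column profile
print('row200 white',np.where(m[200])[0][[0,-1]],'row190',np.where(m[190])[0][[0,-1]],'row210',np.where(m[210])[0][[0,-1]])
print('col275',np.where(m[:,275])[0][[0,-1]],'col305',np.where(m[:,305])[0][[0,-1]])
Rt=R(s['tool_rot'])
def tool(u,v,z): return (Rt.T@(ray(cm,u,v,z)-s['ee_pos'])).round(1)[:2], ray(cm,u,v,z)[:2].round(1)
for u,v,z in((290,199.5,88),(291.5,200,158),(324.8,200.2,86)): print(u,v,tool(u,v,z))
for cx,cy in((519,-244),(517,-243.5)):
    d=Rt[:,1];e=Rt[:,0];c=np.array([cx,cy,76])
    print(cx,cy,[proj(cm,c+np.array(k)).round(1) for k in(44*d+[0,0,12],-44*d+[0,0,12],44*e+[0,0,12],-44*e+[0,0,12],42*e+[0,0,78],-42*e+[0,0,78],[0,0,82],22*e+[0,0,82],-22*e+[0,0,82])])
```

```text
170 [141, 136, 140, 143, 143, 141, 142, 129, 99, 84, 85, 86, 86, 86, 86, 86, 88, 86, 87, 102, 133, 144, 143, 140, 136, 142, 145, 148]
176 [142, 145, 141, 136, 141, 144, 144, 127, 140, 170, 179, 178, 174, 170, 169, 171, 175, 176, 174, 170, 141, 130, 145, 143, 141, 141, 143, 147]
240 [80, 82, 83, 81, 81, 74, 83, 213, 254, 252, 249, 249, 250, 250, 250, 250, 252, 254, 230, 108, 72, 79, 82, 83, 78, 81, 81, 82]
250 [80, 79, 85, 82, 81, 73, 104, 227, 253, 248, 246, 245, 246, 246, 246, 246, 248, 250, 203, 79, 74, 78, 79, 84, 82, 81, 82, 79]
255 [81, 82, 79, 78, 79, 73, 115, 234, 254, 249, 247, 246, 247, 248, 247, 246, 249, 253, 208, 85, 74, 79, 81, 82, 82, 81, 79, 82]
row200 white [253 318] row190 [255 325] row210 [255 324]
col275 [167 232] col305 [167 231]
290 199.5 (array([-17. ,   9.4]), array([ 519.2, -242.7]))
291.5 200 (array([0.7, 8.6]), array([ 520.2, -225.1]))
324.8 200.2 (array([-18.4,  51.5]), array([ 560.8, -248.5]))
519 -244 [array([326.6, 200.5]), array([253.3, 200.5]), array([290.3, 163.8]), array([289.7, 234.8]), array([292.4, 175.3]), array([291.6, 256.5]), array([292.1, 218.8]), array([292.4, 196.9]), array([291.9, 239.9])]
517 -243.5 [array([324.9, 200.3]), array([251.6, 200.3]), array([288.5, 163.5]), array([288. , 234.6]), array([290.3, 175. ]), array([289.6, 256.2]), array([290. , 218.6]), array([290.2, 196.6]), array([289.8, 239.6])]
```

Run:
```python
import cv2
im=cv2.imread('pics/w2.png')[150:270,235:345];cv2.imwrite('pics/w2c.png',cv2.resize(im,None,fx=5,fy=5,interpolation=0))
```

```text
(no output)
```

View pics/w2c.png

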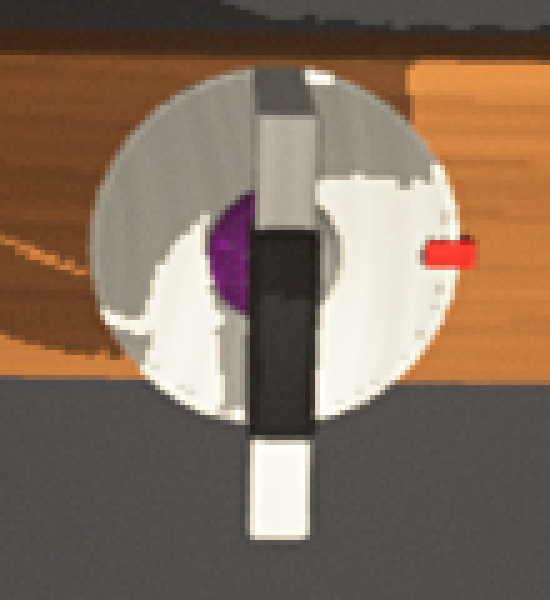

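The crop confirms the bar, grip and rim sit where a dish axis at about (519,-244) would put them, and the yaw matches. Descending now.

```bash
python3 -m creep '-6 3 10 0;-12 6 25 0;-18.6 9.8 45 0;-18.6 9.8 65 0;-18.6 9.8 85 0;-18.6 9.8 100 0;-18.6 9.8 110 0;-18.6 9.8 110 0;-18.6 9.8 110 0;-18.6 9.8 110 0' >/dev/null; python3 -m creep '0 0 8 0;0 0 16 0;0 0 24 0;0 0 32 0;0 0 40 0;0 0 46 0;0 0 49.5 0;0 0 49.5 0;0 0 49.5 0;0 0 49.5 0'; python3 w.py w3.png
```

```text
t: 6.63
ee_pos: [519.5, -244.7, 144.3]
tool_rot: [0.0, 0.743, 0.669, 0.0]
wrist_force: [-1.0, 0.3, 1.5]
finger_gap: 85.4
grasp_force: 0.0
6.6333 [ 519.49460442 -244.65141793  144.34862234] [[0.105, 0.994, 0.0], [0.994, -0.105, -0.0], [-0.0, 0.0, -1.0]] [ 0.    -0.002 -0.001 -0.001 -0.     0.001]
red [122, 224, 14, 20, 145] [129.4 233. ] [ 416.6 -233.3]
red [336, 226, 18, 12, 172] [344.6 232.4] [ 560.7 -248.2]
red [88, 235, 26, 22, 299] [103.1 244.2] [ 396.8 -239.3]
red [121, 241, 4, 4, 9] [122.  242.3] [ 409.9 -239.3]
dish 0.84 [216. 168. 138. 186.] [282.20303 239.53491]
dish_grip 0.78 [216. 166. 142. 185.] [282.07773 239.20296]
ball 0.97 [254. 214.  56.  40.] [281.23694 233.49184]
```

View pics/w3.png

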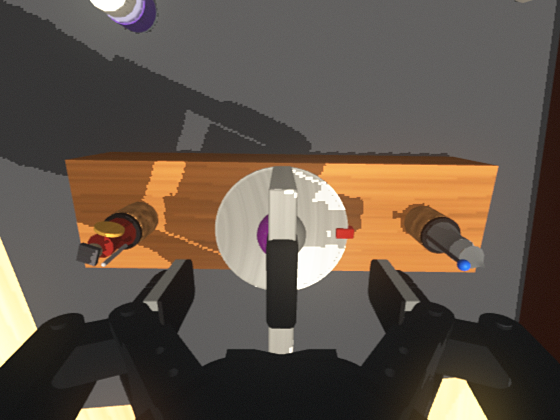

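The grip is centred between the fingers: grip at column 282, fingertips' midpoint at 281.5. I'll check the offset along tool x before closing.

Run:
```python
from h import *
s=observe();cm=camera_model('wrist');Rt=R(s['tool_rot']);e=Rt[:,0];d=Rt[:,1]
im=cv2.imread('pics/w3.png');g=cv2.cvtColor(im,cv2.COLOR_BGR2GRAY);print(g[228:250,282].tolist());print(g[315:358,282].tolist());print('rim',g[160:175,262].tolist(),g[280:300,258].tolist())
for t in(-2,0,2):
    c=np.array([*s['ee_pos'][:2],76])+t*e
    print(t,c.round(1),[proj(cm,c+np.array(k)).round(1).tolist() for k in(22*e+[0,0,82],-22*e+[0,0,82],-42*e+[0,0,78],-20*d*0+44*e+[0,0,12],-44*e+[0,0,12],45*d+[0,0,10])])
```

```text
[202, 203, 201, 201, 202, 202, 201, 202, 202, 207, 196, 107, 42, 45, 47, 49, 51, 50, 50, 52, 51, 52]
[36, 35, 36, 35, 36, 35, 34, 35, 32, 35, 32, 29, 28, 91, 199, 195, 188, 190, 189, 189, 188, 190, 190, 187, 188, 189, 187, 188, 187, 188, 185, 187, 188, 185, 186, 186, 188, 190, 181, 63, 22, 25, 31]
rim [59, 67, 86, 115, 112, 113, 114, 111, 130, 184, 204, 190, 179, 174, 173] [205, 208, 209, 208, 209, 206, 195, 151, 99, 98, 98, 102, 102, 99, 98, 101, 99, 100, 100, 98]
-2 [ 519.2 -246.6   76. ] [[284.8, 251.1], [284.5, 338.2], [284.3, 366.3], [283.4, 172.2], [283.1, 295.2], [349.8, 236.4]]
0 [ 519.4 -244.6   76. ] [[284.8, 246.7], [284.5, 334.6], [284.3, 363.0], [283.4, 169.0], [283.1, 292.7], [350.0, 233.6]]
2 [ 519.6 -242.6   76. ] [[284.9, 242.3], [284.5, 330.9], [284.3, 359.7], [283.4, 165.8], [283.1, 290.2], [350.2, 230.9]]
```

```bash
python3 -m creep '1 -0.4 0 0;2 -0.8 0 0;2 -0.8 0 0;2 -0.8 0 0'>/dev/null; python3 -m creep '0 0 0 0;0 0 0 0;0 0 0 0;0 0 0 0;0 0 0 0;0 0 0 0;0 0 0 0;0 0 0 0;0 0 0 0;0 0 0 0' 1;python3 -m creep '0 0 0 0;0 0 0 0;0 0 0 0;0 0 0 0;0 0 0 0;0 0 0 0;0 0 -0.5 0;0 0 -1 0;0 0 -2 0;0 0 -3 0'; python3 w.py w4.png
```

```text
t: 8.0
ee_pos: [518.8, -242.5, 144.1]
tool_rot: [0.0, 0.743, 0.669, 0.0]
wrist_force: [-0.2, 0.1, 1.3]
finger_gap: 13.0
grasp_force: 58.8
t: 8.83
ee_pos: [518.5, -242.4, 146.8]
tool_rot: [-0.0, 0.743, 0.669, -0.0]
wrist_force: [0.5, 0.2, -1.9]
finger_gap: 12.6
grasp_force: 58.5
8.8333 [ 518.46618805 -242.36925772  146.82948044] [[0.105, 0.994, -0.001], [0.994, -0.105, 0.0], [0.0, -0.001, -1.0]] [ 0.001 -0.018 -0.01  -0.002  0.025 -0.009]
red [122, 226, 18, 24, 175] [132.8 236.1] [ 415.7 -234.2]
red [336, 229, 18, 12, 172] [345.  235.4] [ 560.2 -249. ]
red [94, 236, 25, 23, 283] [108.2 245.7] [ 397.1 -239.4]
dish 0.66 [216. 169. 137. 183.] [282.20972 237.6229 ]
dish_grip 0.8 [212. 170. 144. 185.] [282.22998 237.92793]
ball 0.71 [255. 218.  51.  33.] [282.9979  234.19067]
```

```bash
python3 -m creep '0 0 -2 0;0 0 -5 0;0 0 -9 0;0 0 -14 0;0 0 -20 0;0 0 -27 0;0 0 -35 0;0 0 -43 0;0 0 -51 0;0 0 -59 0'; python3 -m creep '0 0 -8 0;0 0 -16 0;0 0 -24 0;0 0 -32 0;0 0 -40 0;0 0 -48 0;0 0 -56 0;0 0 -64 0;0 0 -72 0;0 0 -80 0'>/dev/null;python3 -m creep '0 0 -8 0;0 0 -16 0;0 0 -24 0;0 0 -31 0;0 0 -37 0;0 0 -42 0;0 0 -45 0;0 0 -46 0;0 0 -46 0;0 0 -46 0'; python3 w.py w5.png
```

```text
t: 9.87
ee_pos: [518.8, -242.5, 207.0]
tool_rot: [0.0, 0.743, 0.669, 0.0]
wrist_force: [0.5, -0.2, -1.7]
finger_gap: 13.0
grasp_force: 58.5
t: 11.53
ee_pos: [518.6, -242.4, 331.7]
tool_rot: [-0.0, 0.743, 0.669, -0.0]
wrist_force: [0.3, -0.7, -1.9]
finger_gap: 13.0
grasp_force: 58.5
11.5333 [ 518.62603522 -242.4312957   331.70097539] [[0.105, 0.994, -0.0], [0.994, -0.105, 0.0], [0.0, -0.001, -1.0]] [ 0.     0.002  0.002  0.003 -0.001  0.013]
red [191, 179, 6, 3, 10] [194.  179.9] [ 406.7 -229.4]
red [336, 229, 19, 13, 178] [345.3 235.4] [ 595.7 -325.9]
dish 0.6 [218. 170. 134. 184.] [282.60355 237.88297]
dish_grip 0.59 [255. 221.  52.  26.] [282.41928 234.33855]
ball 0.79 [254. 219.  54.  32.] [281.33334 234.82988]
```

View pics/w5.png

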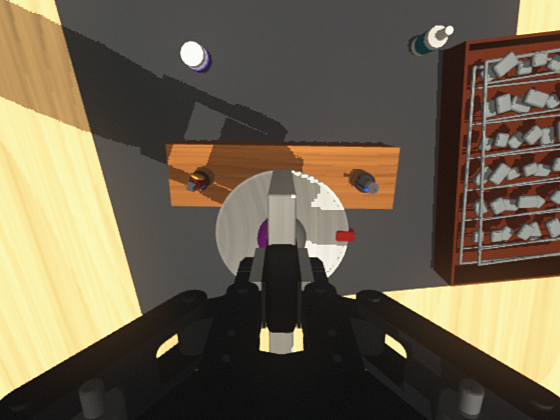

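The dish is held level with the ball in the middle. Carrying it to above the eye with soft ramps.

```bash
python3 -m creep '2 -0.1 0 0;6 -0.3 0 0;12 -0.7 0 0;20 -1.1 0 0;30 -1.7 0 0;42 -2.3 0 0;56 -3.1 0 0;72 -4 0 0;90 -5 0 0;108 -6 0 0'>/dev/null; python3 -m creep '18 -1 0 0;36 -2 0 0;54 -3 0 0;72 -4 0 0;90 -5 0 0;108 -6 0 0;126 -7 0 0;144 -8 0 0;162 -9 0 0;180 -10 0 0'; python3 -m creep '18 -1 0 0;36 -2 0 0;54 -3 0 0;72 -4 0 0;90 -5 0 0;106 -5.8 0 0;120 -6.6 0 0;132 -7.3 0 0;142 -7.9 0 0;150 -8.4 0 0'>/dev/null; python3 -m creep '7 -0.4 0 0;12 -0.7 0 0;16 -0.9 0 0;19 -1 0 0;20.1 -1 0 0;20.1 -1 0 0;20.1 -1 0 0;20.1 -1 0 0;20.1 -1 0 0;20.1 -1 0 0'; python3 w.py w6.png
python3 - <<'E'
from h import *
snap('scene','sc6.png');snap('top','top6.png')
a=cv2.imread('pics/sc6.png');x=cv2.resize(a[60:260,230:430],None,fx=3,fy=3,interpolation=cv2.INTER_CUBIC);cv2.imwrite('pics/sc6c.png',x)
E
```

```text
t: 13.4
ee_pos: [532.6, 47.6, 332.1]
tool_rot: [0.0, 0.743, 0.669, 0.0]
wrist_force: [-0.2, -0.8, -1.9]
finger_gap: 13.0
grasp_force: 58.5
t: 15.07
ee_pos: [541.7, 215.6, 332.1]
tool_rot: [0.0, 0.743, 0.669, 0.0]
wrist_force: [-0.5, 0.1, -1.5]
finger_gap: 13.0
grasp_force: 58.5
15.0667 [541.6671138  215.58971489 332.05774027] [[0.105, 0.994, 0.0], [0.994, -0.105, 0.0], [0.0, 0.0, -1.0]] [ 0.002  0.     0.     0.    -0.001  0.001]
red [160, 192, 46, 68, 1088] [180.3 225.3] [400.  169.7]
red [336, 231, 19, 10, 159] [345.  235.9] [618.5 131.2]
red [511, 271, 49, 24, 129] [535.2 282.2] [884.3  32. ]
dish 0.8 [217. 172. 136. 181.] [282.42166 237.53815]
dish_grip 0.82 [214. 172. 144. 182.] [282.6709  237.82991]
ball 0.81 [252. 218.  55.  32.] [282.09756 234.77673]
```

View pics/sc6c.png

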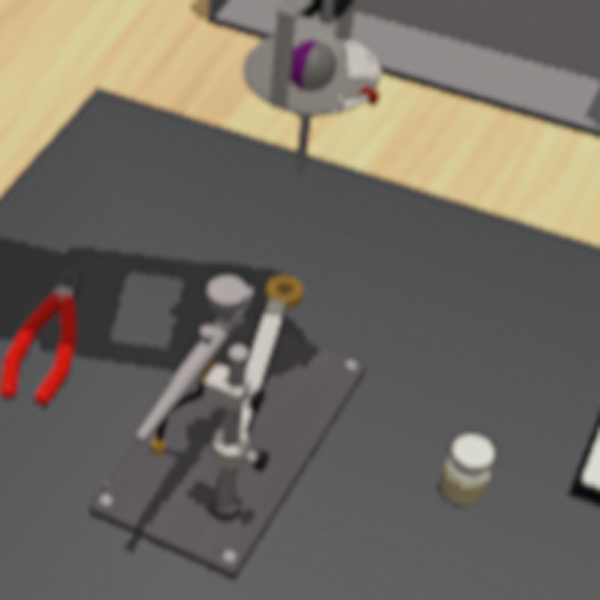

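The dish hangs right of and above the eye in perspective: spindle tip at image (331,117), eye at (325,156). I'll lower to about 10 mm above the mouth and compare there.

```bash
python3 -m creep '0 0 2 0;0 0 5 0;0 0 9 0;0 0 15 0;0 0 23 0;0 0 31 0;0 0 39 0;0 0 47 0;0 0 55 0;0 0 63 0'>/dev/null; python3 -m creep '0 0 8 0;0 0 15 0;0 0 21 0;0 0 26 0;0 0 29 0;0 0 31 0;0 0 32 0;0 0 32 0;0 0 32 0;0 0 32 0'
python3 - <<'E'
from h import *
s=observe();cm=camera_model('scene');print(s['ee_pos'],proj(cm,[*s['ee_pos'][:2],s['ee_pos'][2]-138]),proj(cm,[*s['ee_pos'][:2],86]))
snap('scene','sc7.png')
a=cv2.imread('pics/sc7.png');x=cv2.resize(a[110:170,290:365],None,fx=8,fy=8,interpolation=cv2.INTER_CUBIC);cv2.imwrite('pics/sc7c.png',x)
E
```

```text
t: 17.03
ee_pos: [541.8, 215.8, 237.3]
tool_rot: [0.0, 0.743, 0.669, 0.0]
wrist_force: [-0.0, 0.2, -1.3]
finger_gap: 13.6
grasp_force: 58.5
[541.75608443 215.76986537 237.32721839] [324.94002368 150.90725967] [324.42538278 155.29406281]
```

View pics/sc7c.png

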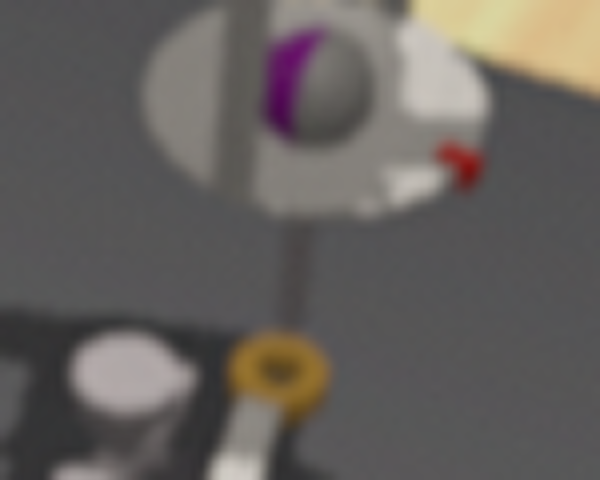

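Run:
```python
from h import *
s=observe();cm=camera_model('scene');p=s['ee_pos'];oz=p[2]-68
a=np.linspace(0,2*np.pi,181)
for dx,dy in((0,0),(2,0),(0,2)):
    c=np.array([p[0]+dx,p[1]+dy,oz])
    r=np.array([proj(cm,c+[44*np.cos(t),44*np.sin(t),12]) for t in a])
    print((dx,dy),'rim L R B',r[:,0].min().round(2),r[:,0].max().round(2),r[:,1].max().round(2),'spind -35,-60,-70',[proj(cm,c+[0,0,-k]).round(2).tolist() for k in(35,60,70)],'ball',proj(cm,c+[0,0,16]).round(2),'idx',proj(cm,c+[45.5*np.cos(-.105),45.5*np.sin(-.105),10]).round(1))
im=cv2.imread('pics/sc7.png').astype(float);g=im.sum(2)/3
for v in range(139,153): # spindle: contrast to background
    row=g[v,318:336];print(v,row.round().astype(int).tolist(), im[v,318:336].max(1).max()-0)
b=cv2.cvtColor(im.astype(np.uint8),cv2.COLOR_BGR2HSV);m=((b[...,0]>15)&(b[...,0]<35)&(b[...,1]>120)&(b[...,2]>80)).astype(np.uint8);m[:148]=0;m[168:]=0;m[:,:315]=0;m[:,:][:,338:]=0
c=cv2.findContours(m,cv2.RETR_EXTERNAL,cv2.CHAIN_APPROX_NONE)[0];c=max(c,key=len);print('ring',cv2.fitEllipse(c),cv2.boundingRect(c))
e=[541.5,216]
for z in(86,76): r=np.array([proj(cm,[e[0]+14*np.cos(t),e[1]+14*np.sin(t),z]) for t in a]);print('pred ring z',z,r.min(0).round(1),r.max(0).round(1))
for dx,dy in((0,0),(2,0),(0,2)):print('hole',proj(cm,[e[0]+dx,e[1]+dy,86]).round(2))
for v in range(152,162): print(v,g[v,317:333].round().astype(int).tolist())
```

```text
(0, 0) rim L R B 307.16 349.62 135.99 spind -35,-60,-70 [[326.34, 138.95], [325.33, 147.56], [324.94, 150.91]] ball [328.53 120.29] idx [347.8 130.5]
(2, 0) rim L R B 308.03 350.53 136.29 spind -35,-60,-70 [[327.2, 139.24], [326.17, 147.85], [325.77, 151.2]] ball [329.42 120.58] idx [348.7 130.8]
(0, 2) rim L R B 307.56 349.97 135.4 spind -35,-60,-70 [[326.71, 138.4], [325.69, 147.01], [325.29, 150.36]] ball [328.91 119.74] idx [348.1 130. ]
139 [85, 85, 85, 85, 86, 86, 83, 78, 74, 73, 74, 79, 83, 86, 84, 84, 84, 84] 87.0
140 [86, 86, 84, 84, 86, 86, 84, 78, 73, 72, 75, 81, 85, 86, 84, 85, 86, 85] 87.0
141 [85, 87, 85, 86, 85, 86, 83, 77, 73, 71, 76, 82, 85, 85, 85, 85, 85, 85] 88.0
142 [87, 85, 86, 85, 85, 86, 84, 78, 74, 73, 76, 82, 86, 85, 85, 85, 84, 84] 87.0
143 [85, 87, 86, 86, 86, 86, 83, 78, 72, 72, 76, 83, 86, 85, 85, 86, 85, 85] 88.0
144 [87, 86, 85, 87, 85, 86, 82, 76, 73, 73, 76, 82, 85, 86, 86, 85, 85, 85] 87.0
145 [86, 86, 87, 85, 86, 85, 82, 76, 73, 73, 78, 84, 85, 85, 86, 85, 86, 86] 88.0
146 [87, 86, 86, 86, 85, 85, 82, 75, 72, 73, 79, 84, 86, 86, 86, 85, 85, 85] 87.
[... 794 characters left out ...]
 91, 98, 100, 100, 97, 96, 97, 95, 90, 88, 87, 86]
153 [50, 57, 73, 90, 97, 99, 97, 95, 96, 97, 100, 100, 96, 91, 87, 86]
154 [52, 64, 84, 99, 101, 93, 84, 84, 85, 88, 93, 100, 100, 96, 89, 87]
155 [53, 69, 92, 103, 98, 85, 72, 69, 71, 74, 86, 97, 101, 99, 92, 86]
156 [54, 70, 92, 102, 99, 85, 70, 66, 65, 70, 83, 97, 101, 98, 92, 87]
157 [52, 66, 85, 98, 100, 92, 82, 74, 73, 81, 91, 100, 99, 95, 90, 87]
158 [53, 61, 79, 96, 102, 100, 94, 90, 91, 93, 97, 97, 93, 89, 87, 87]
159 [50, 57, 81, 106, 112, 110, 106, 103, 99, 95, 92, 89, 82, 81, 85, 88]
160 [50, 61, 92, 120, 126, 122, 118, 111, 97, 84, 79, 78, 76, 80, 86, 87]
161 [51, 71, 108, 129, 134, 132, 126, 113, 89, 72, 69, 74, 79, 83, 87, 88]
```

Spindle and dish sit about +0.5 px off the eye in column, which is about 1.2 mm in x. I'll correct that and lower gently while watching the force.

```bash
python3 -m creep '0.2 -0.6 0 0;0.4 -1.2 0 0;0.4 -1.2 1 0;0.4 -1.2 3 0;0.4 -1.2 5 0;0.4 -1.2 7 0;0.4 -1.2 9 0;0.4 -1.2 11 0;0.4 -1.2 13 0;0.4 -1.2 14 0'; python3 -m creep '0 0 1 0;0 0 2 0;0 0 3 0;0 0 4 0;0 0 4 0'
```

```text
t: 17.92
ee_pos: [540.4, 216.2, 222.6]
tool_rot: [-0.0, 0.743, 0.669, -0.0]
wrist_force: [0.1, -1.1, -1.7]
finger_gap: 13.1
grasp_force: 58.5
t: 18.33
ee_pos: [540.4, 216.3, 218.9]
tool_rot: [-0.0, 0.743, 0.669, -0.0]
wrist_force: [-0.4, -0.6, -1.1]
finger_gap: 13.1
grasp_force: 58.5
```

```bash
python3 -m creep '0 0 1 0;0 0 2.5 0;0 0 4.5 0;0 0 6.5 0;0 0 8.5 0;0 0 10.5 0;0 0 12.5 0;0 0 14 0;0 0 15 0;0 0 15 0'
python3 - <<'E'
from h import *
snap('scene','sc8.png')
a=cv2.imread('pics/sc8.png');x=cv2.resize(a[110:170,290:365],None,fx=8,fy=8,interpolation=cv2.INTER_CUBIC);cv2.imwrite('pics/sc8c.png',x)
print(observe()['wrist_torque'])
E
```

```text
t: 19.17
ee_pos: [540.4, 216.3, 203.8]
tool_rot: [-0.0, 0.743, 0.669, -0.0]
wrist_force: [-0.3, -0.6, -1.7]
finger_gap: 13.1
grasp_force: 58.5
[ 0.03158505 -0.04069783  0.01406679]
```

View pics/sc8c.png

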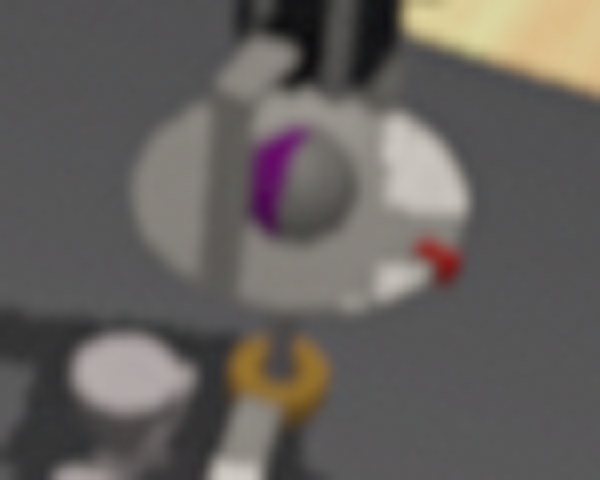

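The spindle is through the ring and centred, with no side force. I'll lower to ball-at-nozzle height, then start the turn in stages.

```bash
python3 -m creep '0 0 1 0;0 0 3 0;0 0 5 0;0 0 7 0;0 0 9 0;0 0 11 0;0 0 12.5 0;0 0 13.5 0;0 0 14 0;0 0 14 0'; python3 -m creep '0 0 0 0.5;0 0 0 1.5;0 0 0 3;0 0 0 5;0 0 0 7.5;0 0 0 10;0 0 0 12.5;0 0 0 15;0 0 0 17.5;0 0 0 20';python3 -m creep '0 0 0 2.5;0 0 0 5;0 0 0 7.5;0 0 0 10;0 0 0 12.5;0 0 0 15;0 0 0 17.5;0 0 0 19;0 0 0 20;0 0 0 20'
```

```text
t: 20.05
ee_pos: [540.5, 216.2, 189.9]
tool_rot: [-0.0, 0.743, 0.669, -0.0]
wrist_force: [-0.4, -0.8, -1.8]
finger_gap: 13.1
grasp_force: 58.5
t: 20.88
ee_pos: [540.5, 216.3, 190.1]
tool_rot: [0.0, 0.849, 0.528, 0.0]
wrist_force: [0.1, 0.6, -0.8]
finger_gap: 13.3
grasp_force: 58.5
t: 21.72
ee_pos: [540.5, 216.3, 190.1]
tool_rot: [0.0, 0.928, 0.374, 0.0]
wrist_force: [0.2, -0.1, -2.7]
finger_gap: 13.2
grasp_force: 58.5
```

```bash
python3 -m creep '0 0 0 0.5;0 0 0 1.5;0 0 0 3;0 0 0 5;0 0 0 7.5;0 0 0 10;0 0 0 12.5;0 0 0 15;0 0 0 17.5;0 0 0 20';python3 -m creep '0 0 0 2.5;0 0 0 5;0 0 0 7.5;0 0 0 10;0 0 0 12.5;0 0 0 15;0 0 0 18;0 0 0 21;0 0 0 23;0 0 0 25'; python3 -m creep '0 0 0 0.7;0 0 0 1;0 0 0 1;0 0 0 1;0 0 0 1'; python3 w.py w9.png
python3 - <<'E'
from h import *
snap('scene','sc9.png');a=cv2.imread('pics/sc9.png')[110:220,260:365]
b=cv2.imread('pics/w9.png')
cv2.imwrite('pics/c9.png',np.hstack([cv2.resize(a,(400,420),interpolation=cv2.INTER_CUBIC),b[:,90:470]]))
E
```

```text
t: 22.55
ee_pos: [540.5, 216.3, 190.0]
tool_rot: [0.0, 0.979, 0.206, 0.0]
wrist_force: [0.4, -0.7, -1.3]
finger_gap: 13.0
grasp_force: 58.5
t: 23.38
ee_pos: [540.5, 216.3, 190.0]
tool_rot: [-0.0, 1.0, -0.01, 0.0]
wrist_force: [-0.4, 1.1, -1.9]
finger_gap: 12.6
grasp_force: 58.5
t: 23.8
ee_pos: [540.5, 216.2, 190.0]
tool_rot: [0.0, 1.0, -0.018, -0.0]
wrist_force: [0.5, -0.5, -2.2]
finger_gap: 13.0
grasp_force: 58.5
23.8 [540.49983223 216.24308067 190.02106737] [[0.999, -0.035, -0.0], [-0.035, -0.999, -0.0], [-0.0, 0.0, -1.0]] [ 0.001 -0.001 -0.001  0.001  0.001  0.001]
red [336, 229, 19, 13, 177] [345.2 235.5] [517.6 163.6]
dish 0.74 [218. 171. 135. 183.] [282.51773 237.49686]
dish_grip 0.71 [214. 172. 141. 181.] [282.36984 237.55121]
ball 0.91 [257. 218.  50.  32.] [283.16962 234.17401]
```

View pics/c9.png

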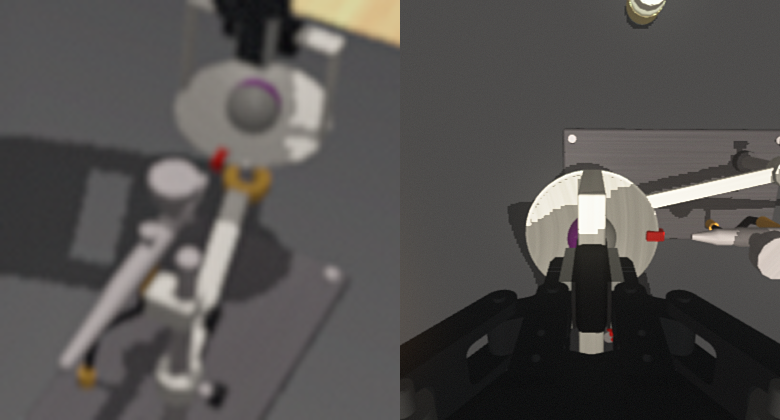

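The wrist half shows the index (655,236) pointing straight at the nozzle (695,237). The scene half shows the spindle in the eye, the dish level and the ball centred, and the wrist force is only the dish's weight. Ball height works out to about 138 mm, so I'm handing it in.

```bash
python3 -c "
from station import *
print(sign_off())"
```

```text
the job is handed in; nothing more can be done
None
```

The job is handed in: the dish is held level by its grip with the spindle through the eye, the red index at the nozzle and the ball centred at nozzle height (about 138 mm); no verdict came back.

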